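# Take the order terminal off its charging cradle

## Robot

A 6-joint arm with a two-finger parallel gripper is mounted at the origin on the work surface. World frame = base frame: x ahead of the robot, y to its left, z up, the work surface at z = 0. Lengths are in m, angles in rad, forces in N, time in s.
With the tool pointing down it reaches from about 0.35 to 0.975 m from the base axis. Payload 4.9 kg.
Tool frame: the origin (TCP) lies at the very end of the fingers, on their centre line; the grasp point (between the pads) lies 19 mm behind it; z points along the fingers, y is the line along which they close (so a half turn about z gives the same grasp; the last joint's range is limited). The gripper opens to 85 mm and grips with 20 to 120 N. Pads are 22 mm wide; open, the fingers measure 114 mm over their backs; the gripper's body (76 mm by 85 mm) begins 54 mm behind the grasp point. The pads swing forward as they close: fully open they stand 13 mm farther back than shut.
Start: joints at [1.113, 0.053, 1.613, -0, 1.476, -0.119], TCP at [0.208, 0.589, 0.231] pointing down, gripper open.
Joint ranges: [-3.01, 3.01], [-1.01, 2.22], [0.06, 2.58], [-1.02, 4.17], [0.09, 2.62], [-3.14, 3.14]. Speed limits (rad/s): [2.57, 2.57, 3.14, 3.14, 3.14, 3.14].

## Interface

Orientations are given as a rotation vector (axis times angle).
In Python, from station import ctrl, imaging gives the robot as it stands.
- The arm moves only by the tool play_rows, never from a script. Its argument "series" is a list of rows, each a list of 3 entries, a list of its own where there are three numbers: the opening, from 0 (shut) to 1 (fully open), then the shift along the tool's x, y, z each as a share of 0.05 m, from -1 to 1, then the turn, a rotation vector about the tool's x, y, z each as a share of 8 degrees, from -1 to 1. In form: [[grip, [dx, dy, dz], [ax, ay, az]], ...]. A call has 1 to 8 rows; each row shifts and turns the commanded pose from where the row before left it, along the tool's axes as they then stand; what a row does not reach is not made up. A row lasts 1/8 s, in which the tool goes at most 62.5 mm and 10.7 degrees, less where a joint would pass 70% of its speed; a pose out of reach is approached as far as the arm can. A call with a number of a shift or a turn outside -1 to 1 is refused whole. A call with a gripper value outside its range is refused whole. The fingers move at their own pace and stop on an object; "force" is the grip in N (left out, the last holds). Time passes only in rows, so rows that do not move let the fingers close. It gives the time, the measured TCP pose, the force, the opening and the grip force at its end, in the units of the state.
- ctrl.get_obs(): the state, without advancing time (a new reading comes with each control period).
- imaging.get_image(name): name is "side" or "top"; returns a dict with "color" (384x512x3 uint8, blue, green, red), "fx", "fy", "cx", "cy" (pixels), "extrinsics" (4x4, takes a point from world to camera coordinates). Camera axes: x right, y down, z forward; pixel columns grow to the right and rows downward; lengths in m; the calibration is good to about 2 mm. A picture is of the moment at which its call begins. There is no depth.
- ctrl.finish_job(): hands the job in; it is judged then, once.
The state is a dict: "t": time; "q": joint angles; "dq": joint speeds; "effort": joint torques, N m; "tool_pos": TCP position; "tool_rot": TCP orientation; "contact_force": force on the tool from outside, world axes, zero at the start; "wrist_torque": the same for the moment, N m; "opening": finger opening in m; "grip_force": force on a finger pad.
Only numpy, scipy, OpenCV 4.12 (cv2) and the standard library are available. Lean on these libraries where they do the work, as an engineer would, in place of code of your own. Each camera call takes 0.05 s, during which the arm holds its last target. There are 200 camera calls.

## Task

The order terminal is on charge, lying flush in its cradle. Swing the cradle's hold-down latch clear of the terminal, press down on the terminal's keypad end so that its screen end tips up, then take it by the raised end, lift it out and lay it down gently, flat and screen up, in the empty lane of the handover tray. Leave the other terminal and the other things on the desk undisturbed.

Things in the scene. Friction and masses are not known exactly. Their poses are not given: they have to be found in the camera images.
- terminal: The order terminal to move: charcoal handheld, 156 (x) x 58 (y) x 30 (z) mm, 0.2 to 0.4 kg. Origin: centre of its underside. x points to the square screen end; the keypad end (-x) is rounded (15 mm radius in side view). z comes out of the screen. At the start it lies in the cradle's bay, x along the cradle's x, about 2 mm play, its top flush with the cradle's top, 70 mm above the desk.
- press_point (a point): On the terminal's top face, 52 mm from its centre towards the keypad end. Pressed down here (under 1 N until it bottoms; the face under the finger sinks about 21 mm) the terminal, if the latch is clear, rocks 25 degrees over a ridge under its middle and stays so when let go: past half way it falls either way. Pressing the screen half rocks it back as easily.
- grip_point (a point): Middle of the terminal's thickness (15 mm below its top face), 56 mm from its centre towards the screen end. Once tipped, the sides (58 mm apart) stand free here: the whole screen end lies above the cradle's top, at this point the upper 22 mm or so. Site axes as the terminal's.
- cradle: Fixed charging cradle, light grey, 235 x 87 x 70 mm, open bay on top. Origin: on the desk under the bay's centre; it spans x = -96 to +139 mm, y = +-43.5 mm. x points to the end with the latch. The -x wall has a finger scoop 36 mm wide, cut down to 45 mm height. Bay 61 mm wide, x = -80.5 to +79.5 mm; floor level at 40 mm for x > -1 mm, sloping down 25 degrees towards -x from there.
- latch (a joint): Angle (rad) of the hold-down latch, a flat aluminium arm 16 mm wide, 6 mm thick, turning level about an upright pivot, 1.5 mm above the cradle's top. 0: along the cradle's -x, over the terminal's screen end. It swings either way to 1.75 (counterclockwise from above is positive) and stays where left (about 1.5 N at the knob). Beyond about 1.1 either way it is clear of the terminal.
- latch_knob (a point): Middle of the latch's round black knob, an upright post 16 mm in diameter and 24 mm high standing on the arm, 40 mm from the pivot; this point is 89.5 mm above the desk, 12 mm below the knob's top.
- latch_pivot (a point): The latch's pivot axis, at x = 108 mm of the cradle, 71.5 mm above the desk.
- tray: The fixed handover tray, ivory plastic, 212 (x) x 208 (y) x 12 mm high, floor and walls 4 mm, with a divider 12 mm high along its x that makes two lanes, each 204 x 98 mm inside. Origin: centre of its underside, on the desk. z up.
- tray_empty (a point): Middle of the floor of the tray's empty lane (4 mm above the desk); the lane runs along the tray's x. Site axes as the tray's.
- terminal_b: Another terminal of the same kind, lying in the tray's other lane; leave it alone. Origin: centre of its underside.
- mug: White mug, 80 mm across, 88 mm high; leave it alone. Origin: centre of its underside.
- stapler: Black and steel stapler, 120 x 36 x 57 mm; leave it alone. Origin: centre of its underside.
- calculator: Grey desk calculator, 105 x 145 x 19 mm; leave it alone. Origin: centre of its underside.
There are look-alikes about, which are no part of the job. What is shaped like the terminal but orange, red or yellow is not meant.

How it is judged:
By the outcome, as a careful person would: the job done as asked, in the order asked, and still so for the second after the job is handed in, with the robot touching nothing.
It also fails if it takes over 64 s, if anything falls off the work surface, if the arm or the gripper's body presses on something with over 40 N, if the wrist force passes 120 N, or if a joint passes its speed limit or range.

## Working session

There is one attempt and no reset: what is moved stays moved. The work goes in short steps, Python scripts to look and compute and a tool call to move; the robot and the scene stay as the last step left them, time stands still between calls to the robot, and variables do not carry over. Pictures are saved under pics/ and viewed, at most 11 in all, crops included, and the job is handed in when it is done.

Besides the shell and the picture viewer there is one more tool, called in YAML: its name, and indented under it one key for each argument. play_rows: Moves the arm, as the interface text tells. Shift numbers are shares of 0.05 m and turn numbers shares of 8 degrees, none past 1 either way. Its arguments: {"type":"object","properties":{"series":{"type":"array"},"force":{"type":"number"}},"required":["series"]}

```bash
mkdir -p pics; ls
python3 - <<'E'
from station import ctrl, imaging
import cv2,numpy as np,pickle
d={}
for n in("top","side"):
    r=imaging.get_image(n); d[n]=r; cv2.imwrite(f"pics/{n}0.png",r["color"]); print(n,r["fx"],r["fy"],r["cx"],r["cy"],np.round(r["extrinsics"],3).tolist())
pickle.dump(d,open("d0.pkl","wb"))
o=ctrl.get_obs();print(o["t"],o["tool_pos"],o["tool_rot"],o["opening"])
E
```

```text
pics
top 464.4670801239032 464.4670801239032 243.38689945616252 192.92983726565342 [[0.013, -1.0, 0.007, -0.03], [-0.995, -0.013, -0.097, 0.537], [0.097, -0.006, -0.995, 1.756], [0.0, 0.0, 0.0, 1.0]]
side 496.30602031228386 496.30602031228386 253.72959578934658 204.25230552945732 [[0.689, -0.724, -0.025, -0.376], [-0.431, -0.382, -0.817, 0.288], [0.583, 0.574, -0.576, 1.576], [0.0, 0.0, 0.0, 1.0]]
0.1 [0.20744926 0.58897123 0.23016463] [-5.29542948e-01 -3.09605951e+00  2.79419912e-03] 0.08509410391913824
```

View pics/top0.png

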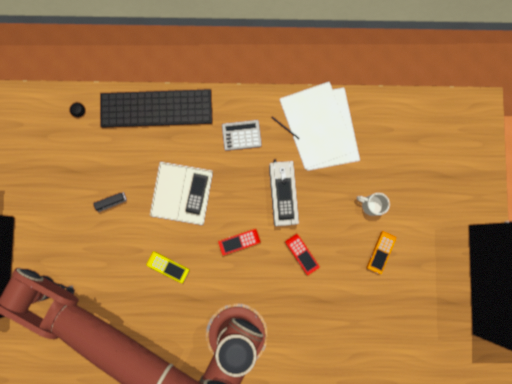

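View pics/side0.png

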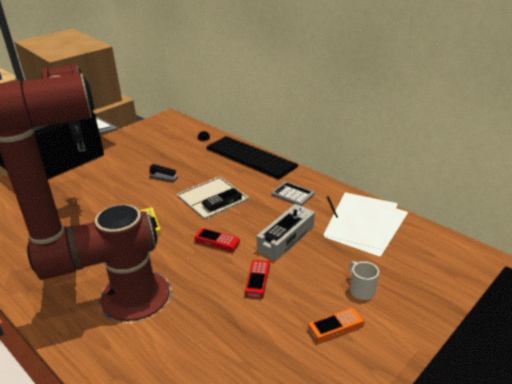

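The top view shows these candidates for the terminal:
- charcoal in the cradle at (285,198)
- charcoal in the tray at (197,194), which is terminal_b
- red at (240,242) and (302,254)
- orange at (382,252)
- yellow at (167,267)

I choose the charcoal one in the grey cradle. The empty tray lane is the left one, around (166,193). In the side view the cradle is at (287,232) and the tray at (212,197).

Run:
```python
import cv2,pickle,numpy as np
d=pickle.load(open("d0.pkl","rb"))
t=d["top"]["color"]; s=d["side"]["color"]
a=cv2.resize(t[150:240,145:305],None,fx=5,fy=5,interpolation=cv2.INTER_CUBIC)
cv2.imwrite("pics/crop1.png",a)
b=cv2.resize(s[170:265,170:330],None,fx=5,fy=5,interpolation=cv2.INTER_CUBIC)
cv2.imwrite("pics/crop2.png",b)
```

```text
(no output)
```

View pics/crop1.png

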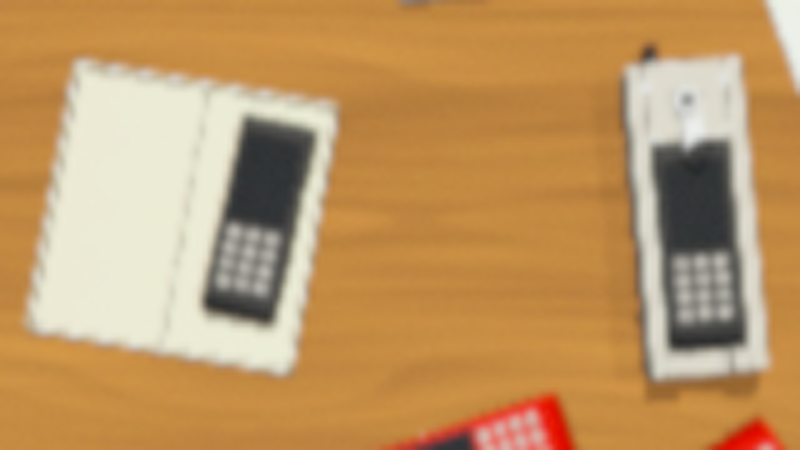

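View pics/crop2.png

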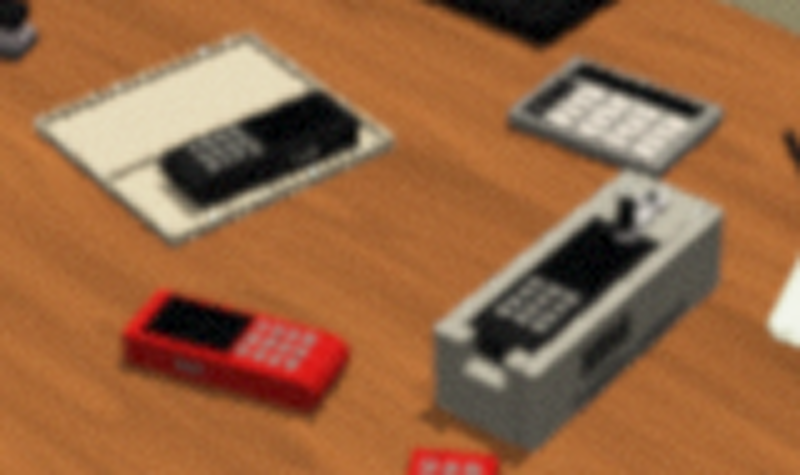

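The crops confirm the choice: the charcoal terminal lies in the grey cradle, keypad towards the robot, with the latch over its far (screen) end. In the top crop the pivot is at (687,100) and the arm points down to the knob near (695,155). The tray's left lane is empty. Next I triangulate the corners.

```bash
cat > h.py <<'E'
import numpy as np,cv2
def P(r):
    K=np.array([[r["fx"],0,r["cx"]],[0,r["fy"],r["cy"]],[0,0,1]]); return K@r["extrinsics"][:3]
def ray(r,uv):
    E=r["extrinsics"];R=E[:3,:3]
    return -R.T@E[:3,3], R.T@np.array([(uv[0]-r["cx"])/r["fx"],(uv[1]-r["cy"])/r["fy"],1])
def onz(r,uv,z):
    o,d=ray(r,uv); return o+d*(z-o[2])/d[2]
def tri(a,ua,b,ub):
    X=cv2.triangulatePoints(P(a),P(b),np.float64(ua).reshape(2,1),np.float64(ub).reshape(2,1))[:,0]; return X[:3]/X[3]
def proj(r,X):
    p=P(r)@np.append(X,1); return p[:2]/p[2]
def un(c,o,f=5): return (np.array(c,float)+.5)/f-.5+np.array(o)
E
python3 - <<'E'
from h import *; import pickle
np.set_printoptions(precision=4,suppress=True)
d=pickle.load(open("d0.pkl","rb"));T,S=d["top"],d["side"]
ot,os_=(145,150),(170,170)
for nm,tc,sc in [("cradle",[(628,68),(740,55),(768,368),(652,378)],[(625,172),(722,212),(537,378),(437,333)]),
 ("tray",[(75,60),(337,100),(290,375),(28,330)],[(250,35),(393,140),(175,240),(37,122)]),
 ("pivot",[(687,100)],[(653,203)]),
 ("term top corners",[(655,147),(734,140),(745,342),(672,347)],[(598,218),(660,240),(0,0),(0,0)])]:
    for a,b in zip(tc,sc):
        print(nm,tri(T,un(a,ot),S,un(b,os_)), "top@.07",onz(T,un(a,ot),.07)[:2],"@.012",onz(T,un(a,ot),.012)[:2])
# masks
up=lambda r:cv2.resize(r["color"],None,fx=4,fy=4,interpolation=cv2.INTER_CUBIC)
h=cv2.cvtColor(up(T),cv2.COLOR_BGR2HSV)
m=((h[...,1]<75)&(h[...,2]>165)).astype(np.uint8)*255
m=cv2.morphologyEx(m,cv2.MORPH_CLOSE,np.ones((9,9)))
for c in cv2.findContours(m,cv2.RETR_EXTERNAL,cv2.CHAIN_APPROX_NONE)[0]:
    if cv2.contourArea(c)<6000: continue
    b=(cv2.boxPoints(cv2.minAreaRect(c))+.5)/4-.5
    if not(140<b[:,0].mean()<300 and 150<b[:,1].mean()<240): continue
    z=.07 if b[:,0].mean()>250 else .012
    w=np.array([onz(T,p,z)[:2] for p in b]); e=w[1]-w[0];f=w[2]-w[1]
    print("rect",b.mean(0),w.mean(0),np.linalg.norm(e),np.linalg.norm(f),np.degrees([np.arctan2(e[1],e[0]),np.arctan2(f[1],f[0])]))
E
```

```text
cradle [ 0.6455 -0.1203  0.0692] top@.07 [ 0.647  -0.1218] @.012 [ 0.6564 -0.1255]
cradle [ 0.6561 -0.2041  0.0675] top@.07 [ 0.6581 -0.2062] @.012 [ 0.6679 -0.2127]
cradle [ 0.4224 -0.2276  0.0688] top@.07 [ 0.4227 -0.2277] @.012 [ 0.4246 -0.2349]
cradle [ 0.4147 -0.1421  0.0658] top@.07 [ 0.4141 -0.1414] @.012 [ 0.4158 -0.1457]
tray [0.6568 0.3059 0.0078] top@.07 [0.6472 0.2944] @.012 [0.6567 0.3047]
tray [0.6266 0.1029 0.0065] top@.07 [0.6196 0.0968] @.012 [0.6282 0.1005]
tray [0.4146 0.1326 0.0091] top@.07 [0.4129 0.1277] @.012 [0.4145 0.1324]
tray [0.446  0.3349 0.0113] top@.07 [0.4437 0.3231] @.012 [0.4464 0.3344]
pivot [ 0.6216 -0.1651  0.075 ] top@.07 [ 0.6232 -0.1664] @.012 [ 0.6319 -0.1716]
term top corners [ 0.5868 -0.142   0.0693] top@.07 [ 0.5873 -0.1425] @.012 [ 0.5948 -0.1469]
term top corners [ 0.5904 -0.199   0.0761] top@.07 [ 0.5934 -0.2019] @.012 [ 0.6011 -0.2083]
term top corners [ 0.2954 -0.0962  0.4241] top@.07 [ 0.4418 -0.2105] @.012 [ 0.4444 -0.2172]
term top corners [ 0.306  -0.0591  0.3947] top@.07 [ 0.4374 -0.1561] @.012 [ 0.4398 -0.161 ]
rect [180.9715 192.9727] [0.536  0.2185] 0.21706815173578778 0.2135192178586157 [ -8.2374 -99.376 ]
rect [283.9028 192.9117] [ 0.536  -0.1739] 0.09052862638535387 0.2414318023296322 [ -84.0735 -174.8358]
```

```bash
cat >> h.py <<'E'
from scipy.spatial.transform import Rotation as Ro
from station import ctrl
O=np.array([.5147,-.1765,0]); YAW=np.radians(5.1)
C=Ro.from_euler('z',YAW)
DOWN=C*Ro.from_matrix(np.diag([-1.,1,-1]))   # tool x=-cradle x, y=cradle y, z down
def plan(p,R=DOWN,cradle=True):
    o=ctrl.get_obs(); R0=Ro.from_rotvec(o["tool_rot"]); p=np.array(p)/1000.
    w=O+C.apply(p) if cradle else p
    t=R0.inv()*R
    print("t",o["t"],"cradle mm",np.round(C.inv().apply(o["tool_pos"]-O)*1e3,1),"F",np.round(o["contact_force"],1),"open",round(o["opening"]*1e3,1))
    print("turn shares total",np.round(np.degrees(t.as_rotvec())/8,2),"shift shares: in present axes",np.round(R0.inv().apply(w-o["tool_pos"])/.05,2),"in final axes",np.round(R.inv().apply(w-o["tool_pos"])/.05,2))
E
python3 -c "
from h import *
plan([66,34,150])"
```

```text
t 0.1 cradle mm [-238.   789.8  230.2] F [ 0.3 -0.   0.5] open 85.1
turn shares total [-0.01 -0.   -3.06] shift shares: in present axes [-11.8  -11.23   1.62] in final axes [ -6.08 -15.12   1.6 ]
```

play_rows:
  series:
    - [0,[0,0,0],[0,0,-0.76]]
    - [0,[0,0,0],[0,0,-0.76]]
    - [0,[0,0,0],[0,0,-0.76]]
    - [0,[0,0,0],[0,0,-0.76]]
    - [0,[-0.5,-0.7,0],[0,0,0]]
    - [0,[-0.5,-0.8,0],[0,0,0]]
    - [0,[-0.5,-0.8,0],[0,0,0]]
    - [0,[-0.5,-0.8,0],[0,0,0]]

```text
t: 1.1
tool_pos: [0.3211, 0.4421, 0.2307]
tool_rot: [0.135, -3.138, 0.001]
contact_force: [0.4, 0.1, 0.2]
opening: -0.0002
grip_force: 0.0
```

play_rows:
  series:
    - [0,[-0.5,-0.8,0],[0,0,0]]
    - [0,[-0.5,-0.8,0],[0,0,0]]
    - [0,[-0.5,-0.8,0],[0,0,0]]
    - [0,[-0.5,-0.8,0],[0,0,0]]
    - [0,[-0.5,-0.8,0],[0,0,0]]
    - [0,[-0.5,-0.8,0],[0,0,0]]
    - [0,[-0.5,-0.8,0],[0,0,0]]
    - [0,[-0.5,-0.8,0],[0,0,0]]

```text
t: 2.1
tool_pos: [0.5477, 0.1405, 0.2308]
tool_rot: [0.134, -3.138, -0.0]
contact_force: [0.5, 0.7, -0.5]
opening: 0.0001
grip_force: 0.0
```

```bash
python3 -c "
from h import *
plan([66,34,150])"
```

```text
t 2.1 cradle mm [ 61.1 312.8 230.8] F [ 0.5  0.7 -0.5] open 0.1
turn shares total [ 0.   -0.   -0.02] shift shares: in present axes [-0.12 -5.58  1.62] in final axes [-0.1  -5.58  1.62]
```

play_rows:
  series:
    - [0,[0,-0.7,0.2],[0,0,0]]
    - [0,[0,-0.7,0.2],[0,0,0]]
    - [0,[0,-0.7,0.2],[0,0,0]]
    - [0,[0,-0.7,0.2],[0,0,0]]
    - [0,[0,-0.7,0.2],[0,0,0]]
    - [0,[0,-0.7,0.2],[0,0,0]]
    - [0,[0,-0.7,0.2],[0,0,0]]
    - [0,[0,-0.5,0.2],[0,0,0]]

```text
t: 3.1
tool_pos: [0.57, -0.1285, 0.1504]
tool_rot: [0.133, -3.138, -0.0]
contact_force: [-0.0, 0.2, 0.2]
opening: 0.0001
grip_force: 0.0
```

Run:
```python
from h import *; from station import imaging
plan([66,34,86])
d={n:imaging.get_image(n) for n in("top","side")}
ob=ctrl.get_obs()
def crop(r,X,w,h,f):
    u,v=np.int32(proj(r,X)); x0,y0=u-w//2,v-h//2
    return cv2.resize(r["color"][y0:y0+h,x0:x0+w],None,fx=f,fy=f,interpolation=cv2.INTER_CUBIC),(x0,y0)
K=O+C.apply([.068,0,.09])
a,oa=crop(d["top"],K,60,90,6);b,obb=crop(d["side"],K,70,90,6);print(oa,obb)
for r in d.values(): print(proj(r,K),proj(r,ob["tool_pos"]))
cv2.imwrite("pics/c3.png",np.hstack([a,b]))
```

```text
t 3.1 cradle mm [ 59.3  42.9 150.4] F [-0.   0.2  0.2] open 0.1
turn shares total [ 0.   -0.01 -0.03] shift shares: in present axes [-0.14 -0.18  1.29] in final axes [-0.13 -0.18  1.29]
(np.int32(253), np.int32(134)) (np.int32(259), np.int32(167))
[283.51866826 179.71645592] [273.42222149 181.14151363]
[294.80326395 212.14496165] [283.66031309 195.56063906]
```

View pics/c3.png

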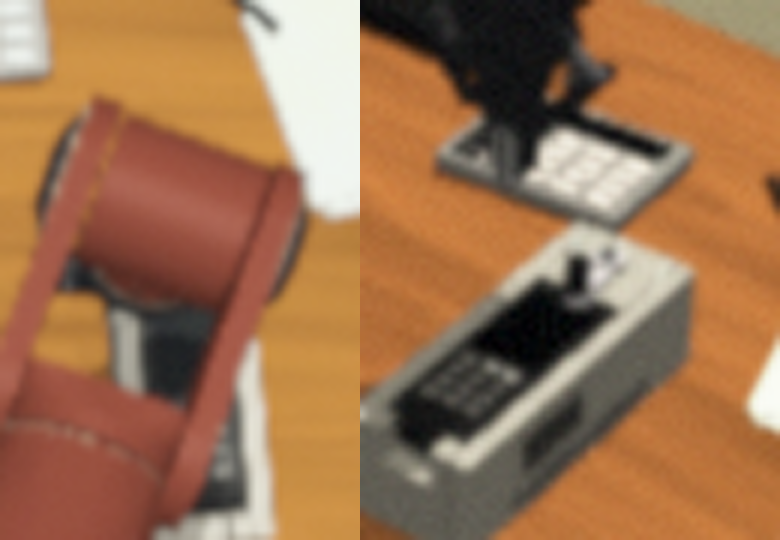

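The crop shows the knob at full-image (295,213), where the estimate puts it (294.8,212.1). The gripper stands to its left with clearance. Now I descend beside the knob and push.

play_rows:
  series:
    - [0,[-0.14,0,0.4],[0,0,0]]
    - [0,[0,0,0.45],[0,0,0]]
    - [0,[0,0,0.44],[0,0,0]]
    - [0,[0,-0.2,0],[0,0,0]]
    - [0,[0,-0.2,0],[0,0,0]]
    - [0,[0,-0.2,0],[0,0,0]]
    - [0,[0,-0.2,0],[0,0,0]]
    - [0,[0,-0.1,0],[0,0,0]]

```text
t: 4.2
tool_pos: [0.5816, -0.1721, 0.0874]
tool_rot: [-0.134, 3.138, -0.0]
contact_force: [0.8, 2.7, 0.1]
opening: -0.0001
grip_force: 1.0
```

Run:
```python
from h import *
plan([66,-6,86])
```

```text
t 4.2 cradle mm [67.1 -1.5 87.4] F [0.8 2.7 0.1] open -0.1
turn shares total [-0.    0.01 -0.03] shift shares: in present axes [ 0.02 -0.09  0.03] in final axes [ 0.02 -0.09  0.03]
```

play_rows:
  series:
    - [0,[0,-0.1,0],[0,0,0]]
    - [0,[0,-0.1,0],[0,0,0]]
    - [0,[0,0,0],[0,0,0]]

```text
t: 4.58
tool_pos: [0.5817, -0.1822, 0.0867]
tool_rot: [0.134, -3.138, 0.002]
contact_force: [-1.0, -0.5, -0.5]
opening: 0.0001
grip_force: 0.7
```

Run:
```python
from h import *; from station import imaging
plan([50,-32,86])
r=imaging.get_image("side")
x0,y0=240,165
cv2.imwrite("pics/c4.png",cv2.resize(r["color"][y0:y0+90,x0:x0+110],None,fx=6,fy=6,interpolation=cv2.INTER_CUBIC))
for a in(0,.6,.8,1,1.3): print(a,(proj(r,O+C.apply([.108-.04*np.cos(a),-.04*np.sin(a),.1015]))-[x0,y0])*6)
```

```text
t 4.575 cradle mm [ 66.2 -11.6  86.7] F [-1.  -0.5 -0.5] open 0.1
turn shares total [-0.01 -0.01 -0.03] shift shares: in present axes [ 0.32 -0.41  0.01] in final axes [ 0.32 -0.41  0.01]
0 [329.26271815 267.13675762]
0.6 [367.73166567 274.89891163]
0.8 [381.28447509 274.39616008]
1 [394.25737026 272.32588007]
1.3 [411.45537266 266.49705147]
```

View pics/c4.png

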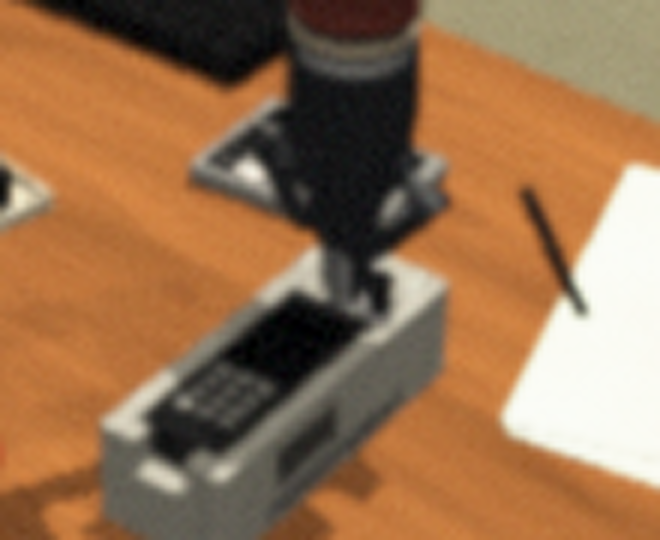

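The knob's top is at crop (378,278), which puts the latch at about 0.75 rad. I go round behind it and push along the cradle's +x.

play_rows:
  series:
    - [0,[0.1,0.08,0],[0,0,0]]
    - [0,[0.3,0,0],[0,0,0]]
    - [0,[0,-0.28,0],[0,0,0]]
    - [0,[0,-0.26,0],[0,0,0]]
    - [0,[-0.2,0,0],[0,0,0]]
    - [0,[-0.2,0,0],[0,0,0]]
    - [0,[-0.2,-0.03,0],[0,0,0]]
    - [0,[-0.17,-0.02,0],[0,0,0]]

```text
t: 5.62
tool_pos: [0.6014, -0.2137, 0.0875]
tool_rot: [0.134, -3.133, 0.027]
contact_force: [-7.9, -27.6, -0.6]
opening: -0.0006
grip_force: 12.7
```

Run:
```python
from h import *
plan([86,-38,86])
```

```text
t 5.625 cradle mm [ 83.  -44.7  87.5] F [ -7.9 -27.6  -0.6] open -0.6
turn shares total [-0.12 -0.04 -0.02] shift shares: in present axes [-0.06  0.14  0.03] in final axes [-0.06  0.13  0.03]
```

Run:
```python
from h import *; from station import imaging
r=imaging.get_image("side")
x0,y0=260,180
cv2.imwrite("pics/c5.png",cv2.resize(r["color"][y0:y0+60,x0:x0+80],None,fx=9,fy=9,interpolation=cv2.INTER_CUBIC))
for a in(.5,.8,1,1.3,1.57): print(a,(proj(r,O+C.apply([.108-.04*np.cos(a),-.04*np.sin(a),.1015]))-[x0,y0])*9)
print((proj(r,ctrl.get_obs()["tool_pos"])-[x0,y0])*9)
```

```text
0.5 [361.37340593 276.82955626]
0.8 [391.92671264 276.59424013]
1 [411.38605539 273.48882011]
1.3 [437.18305899 264.7455772 ]
1.57 [455.19739251 253.32884688]
[431.5461599  314.64428325]
```

View pics/c5.png

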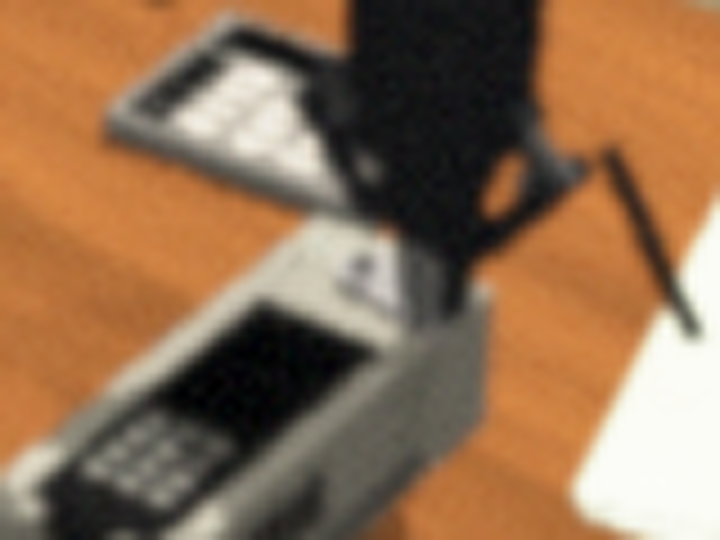

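The crop shows the latch arm running from the pivot (360,265) to behind the finger at (410,310). It has swung to about 1.3 rad and is off the terminal. The finger leans on it from outside, so I back off along the force and rise.

play_rows:
  series:
    - [0,[0.05,-0.12,0],[0,0,0]]
    - [0,[0.1,-0.1,0],[0,0,0]]
    - [0,[0.1,0,-0.2],[0,0,0]]
    - [0,[0,0,-0.5],[0,0,0]]
    - [0,[0.3,0,-0.5],[0,0,0]]
    - [0,[0.8,0.3,0],[0,0,0]]
    - [0,[0.8,0.3,0],[0,0,0]]
    - [0,[0,0,0],[0,0,0]]

```text
t: 6.68
tool_pos: [0.4919, -0.1937, 0.1465]
tool_rot: [0.135, -3.138, -0.002]
contact_force: [0.9, 0.1, -0.8]
opening: -0.0002
grip_force: 0.0
```

Run:
```python
from h import *; from station import imaging
plan([-52,0,76])
r=imaging.get_image("side")
x0,y0=240,170
cv2.imwrite("pics/c6.png",cv2.resize(r["color"][y0:y0+90,x0:x0+110],None,fx=6,fy=6,interpolation=cv2.INTER_CUBIC))
for a in(.5,.8,1,1.3,1.57): print(a,(proj(r,O+C.apply([.108-.04*np.cos(a),-.04*np.sin(a),.1015]))-[x0,y0])*6)
```

```text
t 6.675 cradle mm [-24.3 -15.1 146.5] F [ 0.9  0.1 -0.8] open -0.2
turn shares total [ 0.01 -0.01 -0.02] shift shares: in present axes [0.55 0.3  1.41] in final axes [0.55 0.3  1.41]
0.5 [360.91560396 244.5530375 ]
0.8 [381.28447509 244.39616008]
1 [394.25737026 242.32588007]
1.3 [411.45537266 236.49705147]
1.57 [423.46492834 228.88589792]
```

View pics/c6.png

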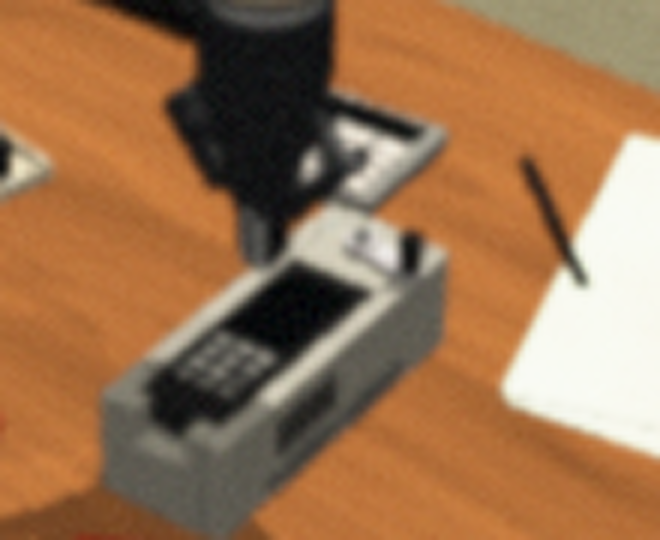

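The knob is at (411,237), so the latch is at 1.3 rad and clear, and the terminal still lies flush. Next I press the keypad end.

play_rows:
  series:
    - [0,[0.6,0.3,0.4],[0,0,0]]
    - [0,[0,0,0.5],[0,0,0]]
    - [0,[0,0,0.4],[0,0,0]]
    - [0,[0,0,0.1],[0,0,0]]
    - [0,[0,0,0.1],[0,0,0]]
    - [0,[0,0,0.1],[0,0,0]]
    - [0,[0,0,0.1],[0,0,0]]
    - [0,[0,0,0],[0,0,0]]

```text
t: 7.72
tool_pos: [0.4626, -0.1829, 0.0615]
tool_rot: [0.134, -3.138, -0.001]
contact_force: [-0.3, -0.1, -0.4]
opening: 0.0001
grip_force: 0.0
```

Run:
```python
from h import *
plan([-55,0,52])
```

```text
t 7.725 cradle mm [-52.5  -1.8  61.5] F [-0.3 -0.1 -0.4] open 0.1
turn shares total [ 0.   -0.   -0.02] shift shares: in present axes [0.05 0.04 0.19] in final axes [0.05 0.04 0.19]
```

play_rows:
  series:
    - [0,[0.03,0.03,0.06],[0,0,0]]
    - [0,[0,0,0.06],[0,0,0]]
    - [0,[0,0,0.06],[0,0,0]]
    - [0,[0,0,0],[0,0,0]]

```text
t: 8.22
tool_pos: [0.4611, -0.1817, 0.0527]
tool_rot: [0.134, -3.139, -0.0]
contact_force: [-0.8, 0.0, 0.2]
opening: 0.0003
grip_force: 0.0
```

Run:
```python
from h import *; from station import imaging
plan([-55,0,50])
r=imaging.get_image("side")
x0,y0=250,170
cv2.imwrite("pics/c7.png",cv2.resize(r["color"][y0:y0+90,x0:x0+90],None,fx=6,fy=6,interpolation=cv2.INTER_CUBIC))
c,s=np.cos(np.radians(25)),np.sin(np.radians(25))
for X in((78,29,30),(78,-29,30),(78,-29,0)): print((proj(r,O+C.apply(np.array([-1+(X[0]+1)*c-X[2]*s,X[1],40+(X[0]+1)*s+X[2]*c])/1e3))-[x0,y0])*6)
```

```text
t 8.225 cradle mm [-53.8  -0.4  52.7] F [-0.8  0.   0.2] open 0.3
turn shares total [ 0.   -0.   -0.02] shift shares: in present axes [0.02 0.01 0.05] in final axes [0.02 0.01 0.05]
[219.2321096  229.40403684]
[300.42527026 263.8094385 ]
[311.15681344 290.6557491 ]
```

View pics/c7.png

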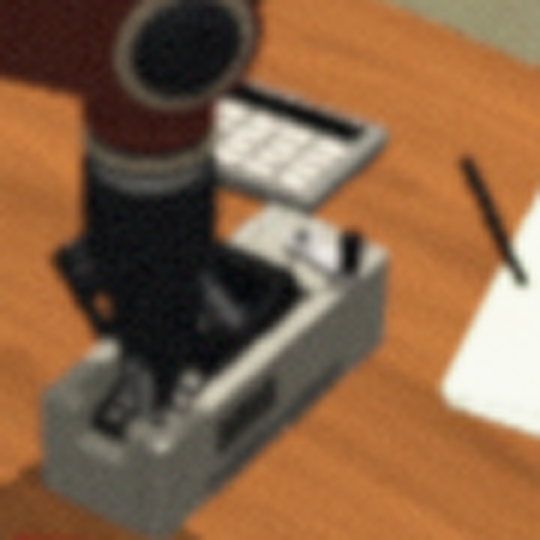

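The raised screen end shows at crop (300,268), where the tipped geometry predicts it, (300,264), so the terminal has rocked. I rise and set up the tilted grasp.

play_rows:
  series:
    - [0,[0,0,-0.3],[0,0,0]]
    - [0,[0,0,-0.8],[0,0,0]]
    - [0,[0,0,-0.9],[0,0,0]]
    - [1,[-0.5,0,-0.3],[0,0.8,0]]
    - [1,[-0.5,0,0],[0,0.8,0]]
    - [1,[-0.4,0,0],[0,0.8,0]]
    - [1,[0,0,0],[0,0.72,0]]
    - [1,[0,0,0],[0,0,0]]

```text
t: 9.28
tool_pos: [0.5312, -0.1755, 0.1603]
tool_rot: [0.117, -2.704, 0.025]
contact_force: [-0.7, -0.1, 0.3]
opening: 0.085
grip_force: 0.0
```

```bash
cat >> h.py <<'E'
TIP=C*Ro.from_euler('y',-25,degrees=True)*Ro.from_matrix(np.diag([-1.,1,-1]))
E
python3 - <<'E'
from h import *
plan([33,0,126],TIP)
plan([58,0,72],TIP)
E
```

```text
t 9.275 cradle mm [ 16.5  -0.4 160.3] F [-0.7 -0.1  0.3] open 85.0
turn shares total [ 0.   -6.24 -0.02] shift shares: in present axes [-0.59  0.01  0.48] in final axes [-0.01  0.01  0.76]
t 9.275 cradle mm [ 16.5  -0.4 160.3] F [-0.7 -0.1  0.3] open 85.0
turn shares total [ 0.   -6.24 -0.02] shift shares: in present axes [-1.5   0.01  1.25] in final axes [-0.01  0.01  1.95]
```

I turned the wrong way, so I turn back the full amount in free air.

play_rows:
  series:
    - [1,[0,0,0],[0,-0.78,0]]
    - [1,[0,0,0],[0,-0.78,0]]
    - [1,[0,0,0],[0,-0.78,0]]
    - [1,[0,0,0],[0,-0.78,0]]
    - [1,[0,0,0],[0,-0.78,0]]
    - [1,[0,0,0],[0,-0.78,0]]
    - [1,[0,0,0],[0,-0.78,0]]
    - [1,[0,0,0],[0,-0.78,0]]

```text
t: 10.28
tool_pos: [0.5299, -0.1761, 0.1623]
tool_rot: [-0.115, 2.697, 0.022]
contact_force: [1.1, -0.7, -0.5]
opening: 0.0855
grip_force: 0.0
```

Run:
```python
from h import *
plan([33,0,126],TIP)
plan([58,0,72],TIP)
```

```text
t 10.275 cradle mm [ 15.2  -1.  162.3] F [ 1.1 -0.7 -0.5] open 85.5
turn shares total [-0.03  0.04 -0.02] shift shares: in present axes [-0.01  0.02  0.81] in final axes [-0.02  0.02  0.81]
t 10.275 cradle mm [ 15.2  -1.  162.3] F [ 1.1 -0.7 -0.5] open 85.5
turn shares total [-0.03  0.04 -0.02] shift shares: in present axes [-0.    0.03  2.  ] in final axes [-0.01  0.02  2.  ]
```

play_rows:
  series:
    - [1,[0,0.02,0.5],[0,0,0]]
    - [1,[0,0,0.5],[0,0,0]]
    - [1,[0,0,0.4],[0,0,0]]
    - [1,[0,0,0.3],[0,0,0]]
    - [1,[0,0,0.2],[0,0,0]]
    - [1,[0,0,0.1],[0,0,0]]
    - [1,[0,0,0],[0,0,0]]

```text
t: 11.15
tool_pos: [0.5722, -0.1712, 0.07]
tool_rot: [-0.116, 2.704, 0.026]
contact_force: [-1.1, 0.3, 0.7]
opening: 0.0848
grip_force: 0.0
```

Run:
```python
from h import *
plan([58,0,72],TIP)
```

```text
t 11.15 cradle mm [57.8  0.2 70. ] F [-1.1  0.3  0.7] open 84.8
turn shares total [-0.01 -0.   -0.02] shift shares: in present axes [-0.02 -0.   -0.03] in final axes [-0.02 -0.   -0.03]
```

No contact so far. I close with moderate force.

play_rows:
  series:
    - [0.72,[0,0,0],[0,0,0]]
    - [0.66,[0,0,-0.02],[0,0,0]]
    - [0,[0,0,0],[0,0,0]]
    - [0,[0,0,0],[0,0,0]]
    - [0,[0,0,0],[0,0,0]]
  force: 60

```text
t: 11.78
tool_pos: [0.5719, -0.1688, 0.0716]
tool_rot: [-0.116, 2.704, 0.034]
contact_force: [-1.7, 8.3, 5.6]
opening: 0.0567
grip_force: 63.7
```

play_rows:
  series:
    - [0,[0,0.05,0],[0,0,0]]
    - [0,[-0.04,0,-0.09],[0,0,0]]
    - [0,[-0.08,0,-0.18],[0,0,0]]
    - [0,[-0.12,0,-0.27],[0,0,0]]
    - [0,[-0.17,0,-0.36],[0,0,0]]
    - [0,[-0.17,0,-0.36],[0,0,0]]
    - [0,[-0.17,0,-0.36],[0,0,0]]
    - [0,[-0.17,0,-0.36],[0,0,0]]

```text
t: 12.78
tool_pos: [0.5714, -0.1688, 0.1816]
tool_rot: [-0.116, 2.704, 0.025]
contact_force: [0.2, -0.1, -3.2]
opening: 0.0568
grip_force: 65.2
```

Run:
```python
from h import *
plan([58,0,210],TIP)
plan([58,0,210],DOWN)
```

```text
t 12.775 cradle mm [ 57.2   2.6 181.6] F [ 0.2 -0.1 -3.2] open 56.8
turn shares total [-0.01 -0.   -0.02] shift shares: in present axes [-0.26 -0.05 -0.51] in final axes [-0.26 -0.05 -0.51]
t 12.775 cradle mm [ 57.2   2.6 181.6] F [ 0.2 -0.1 -3.2] open 56.8
turn shares total [-0.01  3.12 -0.02] shift shares: in present axes [-0.26 -0.05 -0.51] in final axes [-0.02 -0.05 -0.57]
```

```bash
cat >> h.py <<'E'
TY=np.radians(-8.5)
LAY=Ro.from_euler('z',TY)*Ro.from_matrix(np.diag([-1.,1,-1]))
E
python3 - <<'E'
from h import *
plan([609,259,130],LAY,False)
E
```

```text
t 12.775 cradle mm [ 57.2   2.6 181.6] F [ 0.2 -0.1 -3.2] open 56.8
turn shares total [0.36 3.11 1.65] shift shares: in present axes [-0.91  8.46  1.56] in final axes [0.52 8.57 1.03]
```

play_rows:
  series:
    - [0,[0,0,0],[0,0.78,0]]
    - [0,[0,0,0],[0,0.78,0]]
    - [0,[0,0,0],[0,0.78,0]]
    - [0,[0,0,0],[0,0.78,0]]
    - [0,[0,0,0],[0,0,0.55]]
    - [0,[0,0,0],[0,0,0.6]]
    - [0,[0,0,0],[0,0,0.57]]
    - [0,[0,0,0],[0,0,0]]

```text
t: 13.78
tool_pos: [0.5718, -0.1688, 0.1807]
tool_rot: [0.241, 3.131, -0.0]
contact_force: [-0.8, 0.1, -2.5]
opening: 0.0567
grip_force: 65.1
```

Run:
```python
from h import *
plan([609,259,130],LAY,False)
```

```text
t 13.775 cradle mm [ 57.5   2.6 180.7] F [-0.8  0.1 -2.5] open 56.7
turn shares total [-0.    0.01 -0.04] shift shares: in present axes [0.58 8.57 1.01] in final axes [0.53 8.57 1.01]
```

play_rows:
  series:
    - [0,[0.06,0.3,0],[0,0,0]]
    - [0,[0.06,0.6,0],[0,0,0]]
    - [0,[0.06,0.7,0],[0,0,0]]
    - [0,[0.06,0.7,0],[0,0,0]]
    - [0,[0.06,0.7,0],[0,0,0]]
    - [0,[0.06,0.7,0],[0,0,0]]
    - [0,[0.06,0.7,0],[0,0,0]]
    - [0,[0.06,0.7,0],[0,0,0]]

```text
t: 14.78
tool_pos: [0.5866, 0.089, 0.1802]
tool_rot: [0.24, 3.132, 0.0]
contact_force: [0.3, -0.1, -2.7]
opening: 0.0569
grip_force: 65.1
```

play_rows:
  series:
    - [0,[0,0.7,0.1],[0,0,0]]
    - [0,[0,0.7,0.2],[0,0,0]]
    - [0,[0,0.7,0.2],[0,0,0]]
    - [0,[0,0.7,0.2],[0,0,0]]
    - [0,[0,0.5,0.2],[0,0,0]]
    - [0,[0,0.2,0.1],[0,0,0]]
    - [0,[0,0,0],[0,0,0]]

```text
t: 15.65
tool_pos: [0.6135, 0.2599, 0.1294]
tool_rot: [-0.241, -3.131, 0.002]
contact_force: [0.4, -0.3, -3.2]
opening: 0.0568
grip_force: 65.1
```

Run:
```python
from h import *; from station import imaging
plan([609,259,60],LAY,False)
r=imaging.get_image("side")
x0,y0=160,120
cv2.imwrite("pics/c8.png",cv2.resize(r["color"][y0:y0+110,x0:x0+120],None,fx=5,fy=5,interpolation=cv2.INTER_CUBIC))
p=ctrl.get_obs()["tool_pos"];R=Ro.from_rotvec(ctrl.get_obs()["tool_rot"])
# predicted terminal corners in crop (TCP at local x=66,h=4; tool x=-terminal x)
for X in((78,29,30),(78,-29,30),(-78,29,30),(-78,-29,30),(-78,-29,0),(78,-29,0)):
    L=np.array([-(X[0]-66),X[1],-(X[2]-4)])/1e3
    print(X,np.round((proj(r,p+R.apply(L))-[x0,y0])*5))
```

```text
t 15.65 cradle mm [137.2 425.9 129.4] F [ 0.4 -0.3 -3.2] open 56.8
turn shares total [-0.01 -0.01 -0.04] shift shares: in present axes [ 0.09 -0.03  1.39] in final axes [ 0.09 -0.03  1.39]
(78, 29, 30) [280. 150.]
(78, -29, 30) [321. 177.]
(-78, 29, 30) [115. 212.]
(-78, -29, 30) [154. 242.]
(-78, -29, 0) [157. 275.]
(78, -29, 0) [323. 209.]
```

View pics/c8.png

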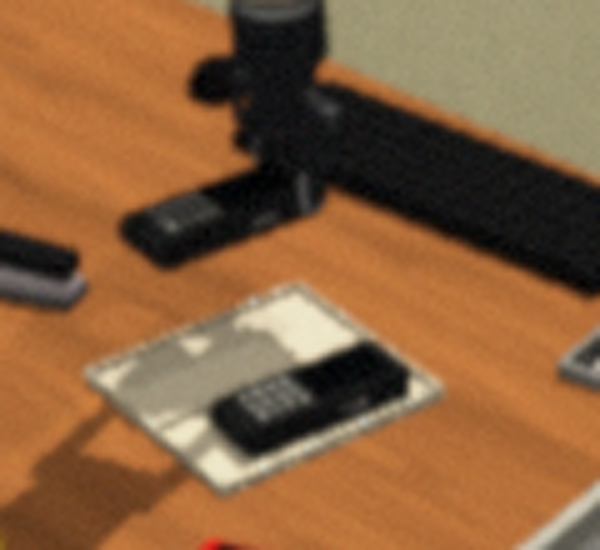

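The held terminal sits level above the empty lane: its lower edge (165,268)-(320,212) is parallel to terminal_b's, within about 8 px of the prediction. I lower it.

play_rows:
  series:
    - [0,[0.09,-0.03,0.4],[0,0,0]]
    - [0,[0,0,0.5],[0,0,0]]
    - [0,[0,0,0.5],[0,0,0]]
    - [0,[0,0,0.4],[0,0,0]]
    - [0,[0,0,0.25],[0,0,0]]
    - [0,[0,0,0.1],[0,0,0]]
    - [0,[0,0,0.05],[0,0,0]]
    - [0,[0,0,0],[0,0,0]]

```text
t: 16.7
tool_pos: [0.6098, 0.2593, 0.0208]
tool_rot: [0.242, 3.131, 0.001]
contact_force: [0.4, 0.6, -3.1]
opening: 0.057
grip_force: 65.1
```

play_rows:
  series:
    - [0,[0,0,0.05],[0,0,0]]
    - [0,[0,0,0.05],[0,0,0]]
    - [0,[0,0,0.04],[0,0,0]]
    - [0,[0,0,0.03],[0,0,0]]
    - [0,[0,0,0],[0,0,0]]

```text
t: 17.32
tool_pos: [0.6091, 0.2591, 0.0112]
tool_rot: [-0.242, -3.132, 0.0]
contact_force: [0.3, 0.1, -3.1]
opening: 0.0568
grip_force: 65.1
```

play_rows:
  series:
    - [0,[0,0,0.03],[0,0,0]]
    - [0,[0,0,0],[0,0,0]]

```text
t: 17.58
tool_pos: [0.6092, 0.259, 0.0098]
tool_rot: [-0.242, -3.132, 0.0]
contact_force: [-0.3, -0.4, -3.2]
opening: 0.0567
grip_force: 65.1
```

play_rows:
  series:
    - [0,[0,0,0.03],[0,0,0]]
    - [0,[0,0,0],[0,0,0]]

```text
t: 17.82
tool_pos: [0.6094, 0.2591, 0.0087]
tool_rot: [0.243, 3.132, 0.0]
contact_force: [-1.1, -0.4, -1.4]
opening: 0.0564
grip_force: 65.1
```

play_rows:
  series:
    - [0,[0,0,0.02],[0,0,0]]
    - [0,[0,0,0],[0,0,0]]

```text
t: 18.08
tool_pos: [0.6095, 0.2591, 0.0087]
tool_rot: [-0.242, -3.132, 0.0]
contact_force: [-4.0, -1.1, 6.1]
opening: 0.0568
grip_force: 65.9
```

play_rows:
  series:
    - [0.7,[0,0,0],[0,0,0]]
    - [0.76,[0,0,0],[0,0,0]]
    - [0.76,[0,0,0],[0,0,0]]
    - [0.78,[0,0,-0.1],[0,0,0]]
    - [0.8,[0,0,-0.3],[0,0,0]]
    - [0.8,[0,0,-0.6],[0,0,0]]
    - [0.8,[0,0,-0.9],[0,0,0]]
    - [0.8,[0,0,-0.9],[0,0,0]]

```text
t: 19.08
tool_pos: [0.6093, 0.2591, 0.15]
tool_rot: [0.242, 3.131, 0.001]
contact_force: [0.7, 0.0, -0.0]
opening: 0.0685
grip_force: 0.0
```

play_rows:
  series:
    - [0.8,[0,0,-0.8],[0,0,0]]
    - [0.8,[0.3,-0.8,0],[0,0,0]]
    - [0.8,[0.3,-0.8,0],[0,0,0]]
    - [0.8,[0.3,-0.8,0],[0,0,0]]
    - [0.8,[0,0,0],[0,0,0]]
    - [0.8,[0,0,0],[0,0,0]]

```text
t: 19.82
tool_pos: [0.5469, 0.1477, 0.1888]
tool_rot: [0.243, 3.13, 0.001]
contact_force: [-0.3, 1.0, -0.1]
opening: 0.0684
grip_force: 0.0
```

Run:
```python
from h import *; from station import imaging
import pickle
plan([609,259,60],LAY,False)
d0=pickle.load(open("d0.pkl","rb"))
for n in("top","side"):
    r=imaging.get_image(n); cv2.imwrite(f"pics/{n}9.png",r["color"])
    g=cv2.cvtColor(cv2.resize(r["color"],None,fx=4,fy=4,interpolation=cv2.INTER_CUBIC),cv2.COLOR_BGR2GRAY)
    m=(g<75).astype(np.uint8)*255
    m=cv2.morphologyEx(m,cv2.MORPH_CLOSE,np.ones((25,25)))
    q=proj(r,np.array([.5438,.2687,.034]))
    for c in cv2.findContours(m,cv2.RETR_EXTERNAL,cv2.CHAIN_APPROX_NONE)[0]:
        if cv2.contourArea(c)<1500: continue
        b=(cv2.boxPoints(cv2.minAreaRect(c))+.5)/4-.5
        if np.linalg.norm(b.mean(0)-q)<45:
            w=np.array([onz(r,p,.034)[:2] for p in b]);e=w[1]-w[0];f=w[2]-w[1]
            print(n,"px",b.mean(0),"world",w.mean(0),np.linalg.norm(e),np.linalg.norm(f),np.degrees([np.arctan2(e[1],e[0]),np.arctan2(f[1],f[0])]))
    # changes at neighbours
    df=cv2.absdiff(r["color"],d0[n]["color"]).max(2)
    for nm,(u,v) in {"top":{"termb":(197,194),"calc":(241,135),"mug":(375,205),"stapler":(110,202),"red1":(240,242),"red2":(302,254)},"side":{"termb":(222,198),"calc":(292,192),"mug":(364,280),"stapler":(163,173),"red1":(217,239),"red2":(258,278)}}[n].items():
        print(n,nm,df[v-8:v+8,u-8:u+8].mean().round(1),end="; ")
    print()
```

```text
t 19.825 cradle mm [ 60.9 320.1 188.8] F [-0.3  1.  -0.1] open 68.4
turn shares total [ 0.01  0.01 -0.05] shift shares: in present axes [-0.88  2.39  2.58] in final axes [-0.9   2.39  2.58]
top px [184.41936 204.28452] world [0.49062302 0.20140624] 0.18447204479374066 0.18978848084676708 [ -7.54534612 -98.56743368]
top termb 32.5; top calc 5.7; top mug 6.0; top stapler 4.6; top red1 5.1; top red2 5.0; 
side px [214.36069 194.22574] world [0.52894533 0.19699799] 0.22901790099811664 0.22591946364906476 [  -8.59162442 -122.41072069]
side px [162.5529  172.98558] world [0.48799201 0.48077777] 0.11980168965517551 0.13873787008391933 [ 47.5336992 -68.6175176]
side termb 14.6; side calc 12.4; side mug 11.8; side stapler 7.6; side red1 10.5; side red2 8.6;
```

The arm hides the tray in these pictures, so I move aside and take the last look.

play_rows:
  series:
    - [0.8,[0.5,-0.8,-0.3],[0,0,0]]
    - [0.8,[0.5,-0.8,0],[0,0,0]]
    - [0.8,[0.3,-0.8,0],[0,0,0]]
    - [0.8,[0,-0.8,0],[0,0,0]]
    - [0.8,[0,-0.5,0],[0,0,0]]
    - [0.8,[0,0,0],[0,0,0]]

```text
t: 20.68
tool_pos: [0.454, -0.026, 0.2029]
tool_rot: [0.245, 3.132, 0.0]
contact_force: [0.3, 0.4, 0.2]
opening: 0.0684
grip_force: 0.0
```

Run:
```python
from station import imaging; import cv2,numpy as np
f=lambda i:cv2.resize(i,None,fx=4,fy=4,interpolation=cv2.INTER_CUBIC)
t=imaging.get_image("top")["color"];s=imaging.get_image("side")["color"]
cv2.imwrite("pics/last.png",np.hstack([f(t[140:250,130:230]),f(s[150:260,165:265])]))
```

```text
(no output)
```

View pics/last.png

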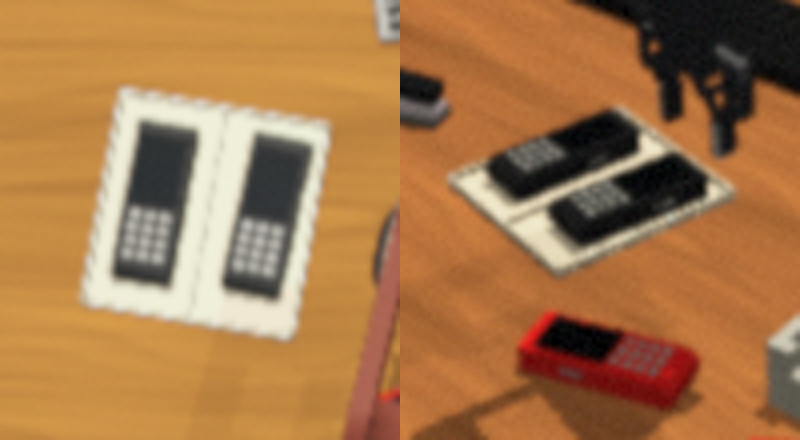

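The terminal lies flat and screen up in the left lane, centred at crop (155,205), clear of the walls. Terminal_b at (268,215) has not moved.

```bash
python3 -c "
from station import ctrl
print(ctrl.finish_job())"
```

```text
the job is handed in; nothing more can be done
None
```

The job is handed in at about 21 s on the robot's clock: latch swung clear to about 1.3 rad, terminal tipped, lifted out and laid flat, screen up, in the tray's empty lane, with no sign that anything else on the desk moved.

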